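# Close up the sticker drawers and the eraser tray

## Robot

A 6-joint arm with a two-finger parallel gripper is mounted at the origin on the work surface. World frame = base frame: x ahead of the robot, y to its left, z up, the work surface at z = 0. Lengths are in m, angles in degrees, forces in N, time in s.
With the tool pointing down it reaches from about 0.275 to 0.775 m from the base axis. Payload 14.6 kg.
Tool frame: the origin (TCP) lies at the very end of the fingers, on their centre line; the grasp point (between the pads) lies 19 mm behind it; z points along the fingers, y is the line along which they close (so a half turn about z gives the same grasp; the last joint's range is limited). The gripper opens to 85 mm and grips with 20 to 120 N. Pads are 22 mm wide; open, the fingers measure 114 mm over their backs; the gripper's body (76 mm by 85 mm) begins 54 mm behind the grasp point. The pads swing forward as they close: fully open they stand 13 mm farther back than shut.
Start: joints at [-76.392, 15.075, -2.767, 72.158, 0, 81.102], TCP at [0.201, -0.485, 0.231] pointing down, gripper open.
Joint ranges: [-151.79, 151.79], [-50.71, 97.33], [-67.44, 78.34], [-121.81, 120.89], [-77.56, 73.72], [-180, 180]. Speed limits (degrees/s): [108.29, 108.29, 147.25, 159.86, 180, 180].

## Interface

Orientations are given as a 3x3 rotation matrix whose columns are the frame's x, y, z axes.
In Python, from workcell import * gives the robot as it stands.
- The arm moves only by the tool arm_command, never from a script. Its argument "commands" is a list of rows, each a list of 4 numbers: the shift along the tool's x, y, z in mm, then the turn about the tool's z in degrees. A call has 1 to 20 rows; each row shifts and turns the commanded pose from where the row before left it, along the tool's axes as they then stand; what a row does not reach is not made up. A row lasts 1/8 s, in which the tool goes at most 62.5 mm and 10.7 degrees, less where a joint would pass 70% of its speed; a pose out of reach is approached as far as the arm can. A call is refused whole if a number of a shift passes 62.5 or a number of a turn 10.7, either way. A call with a gripper value outside its range is refused whole. "claw" is the closure in counts, from 0 (fully open) to 255 (shut), set as the call begins (left out, the last holds). The fingers move at their own pace and stop on an object; "newtons" is the grip in N (left out, the last holds). Time passes only in rows, so rows that do not move let the fingers close. It gives the time, the measured TCP pose, the force, the opening and the grip force at its end, in the units of the state.
- sense(): the state, without advancing time (a new reading comes with each control period).
- capture(name): name is "scene" or "side" or "wrist"; returns a dict with "color" (420x560x3 uint8, red, green, blue), "mtx" (3x3 intrinsics, pixels), "cam_to_world" (4x4, takes a point from camera to world coordinates). Camera axes: x right, y down, z forward; pixel columns grow to the right and rows downward; lengths in m; the calibration is good to about 2 mm. The wrist camera is an equidistant fisheye: a pixel r from the principal point sees the ray r / f radians off the axis. A picture is of the moment at which its call begins. There is no depth.
- finish_job(): hands the job in; it is judged then, once.
The state is a dict: "time": time; "qpos": joint angles; "dq": joint speeds; "tau": joint torques, N m; "position": TCP position; "orientation": TCP orientation; "force": force on the tool from outside, world axes, zero at the start; "torque": the same for the moment, N m; "finger_gap": finger opening in m; "finger_force": force on a finger pad.
Only numpy, scipy, OpenCV 4.12 (cv2) and the standard library are available. Lean on these libraries where they do the work, as an engineer would, in place of code of your own. Each camera call takes 0.05 s, during which the arm holds its last target. There are 200 camera calls.

## Task

Close up the counter display for the night: with your fingertips push both drawers of the cream organiser, the purple one and the yellow one, fully home, then push the orange hood along its white tray until it is fully shut over the erasers. Push without slamming, and do not pick up, knock over or shift any of the goods standing around.

Things in the scene. Friction and masses are not known exactly. Their poses are not given: they have to be found in the camera images.
- organiser: cream two-drawer organiser fixed to the counter, 160 deep (x) x 236 wide (y) x 76 tall, left or right of the middle, turned up to 12 degrees. Origin: on its underside, 30 mm behind the carcass front face, mid-width. Its -x axis points out of the drawers, towards the robot. A tape roll and a jar stand on its top, 85 mm or more behind the carcass front
- drawer_purple (a joint): opening of the purple drawer in m: 0 fully shut against its stop, 0.095 at most. It slides along the organiser x axis, is moved by about 2.5 N plus 8 N per m/s, mass about 0.4 kg, and stays where it is left
- drawer_purple_front (a point): a point on the plain flat outer face of the purple drawer front, the left (+y of the organiser) one: mid-width, 48 mm above the counter; axes as the organiser. The front is 110 wide, 60 tall (8 to 68 mm above the counter), 12 thick, no handle; it lies over the carcass face, so when shut it still stands 12 mm proud of it. The drawer is filled with card packs
- drawer_yellow (a joint): opening of the yellow drawer in m: 0 fully shut against its stop, 0.095 at most. It slides along the organiser x axis, is moved by about 2.5 N plus 8 N per m/s, mass about 0.4 kg, and stays where it is left
- drawer_yellow_front (a point): a point on the plain flat outer face of the yellow drawer front, the right (-y of the organiser) one: mid-width, 48 mm above the counter; axes as the organiser. The front is 110 wide, 60 tall (8 to 68 mm above the counter), 12 thick, no handle; it lies over the carcass face, so when shut it still stands 12 mm proud of it. The drawer is filled with card packs
- eraser_tray: white eraser tray fixed to the counter, 110 (x) x 255 long (y) x 40 tall, on the other side of the middle from the organiser, turned up to 12 degrees. Origin: centre of underside. Its -y half is an open well of coloured erasers; its +y half is a closed flat deck 40 mm above the counter on which the hood parks. A low end wall 56 mm tall stands at the -y end
- hood (a joint): opening of the orange hood in m: 0 fully shut over the well of erasers, 0.10 at most. It slides along the tray y axis (towards +y opens, towards -y shuts), is moved by about 2 N plus 8 N per m/s, mass about 0.3 kg, and stays where it is left; it cannot be lifted off
- hood_end (a point): middle of the flat +y end face of the orange hood, 58.5 mm above the counter; axes as the tray. The hood is a block 108 (x) x 120 (y) x 30 tall, its underside 0.5 mm above the deck (40.5 to 70.5 mm above the counter). Pushing this face towards -y shuts it
- glue_stick: bystander: white glue stick with red cap, standing, 29 dia x 95 tall, somewhere between the two fixtures and the robot. Origin: centre of underside
- tape_roll: bystander: teal tape roll lying on top of the organiser towards the back, 68 dia x 19 tall. Origin: centre of underside
- glitter_jar: bystander: small pink jar with white cap standing on top of the organiser towards the back, 40 dia x 45 tall. Origin: centre of underside
- pencil_cup: bystander: blue ceramic cup, empty, 76 dia x 95 tall, at the left. Origin: centre of underside
- note_block: bystander: yellow, green and pink sticky-note block, 75 x 75 x 36, at the left. Origin: centre of underside
- stapler: bystander: red and black stapler, 135 x 34 x 56, at the right. Origin: centre of underside
- sand_kit: bystander: purple box with a yellow panel, 120 x 70 x 45, at the right. Origin: centre of underside

How it is judged:
By the outcome, as a careful person would: the job done as asked, in the order asked, and still so for the second after the job is handed in, with the robot touching nothing.
It also fails if it takes over 53 s, if anything falls off the work surface, if the arm or the gripper's body presses on something with over 40 N, if the wrist force passes 120 N, or if a joint passes its speed limit or range.

## Working session

There is one attempt and no reset: what is moved stays moved. The work goes in short steps, Python scripts to look and compute and a tool call to move; the robot and the scene stay as the last step left them, time stands still between calls to the robot, and variables do not carry over. Pictures are saved under pics/ and viewed, at most 10 in all, crops included, and the job is handed in when it is done.

Besides the shell and the picture viewer there is one more tool, called after "Request:" as a command line: name --pt "numbers of a row" for each row, then --argument value for the rest. arm_command: Moves the arm, as the interface text tells. Its arguments: {"type":"object","properties":{"commands":{"type":"array"},"claw":{"type":"number"},"newtons":{"type":"number"}},"required":["commands"]}

```bash
mkdir -p pics
python3 - <<'E'
from workcell import *
import cv2, pickle
d={}
for n in ("scene","side"):
    c=capture(n); d[n]=c; cv2.imwrite(f"pics/{n}0.png",c["color"][:,:,::-1])
    print(n,c["mtx"].round(1).tolist(),c["cam_to_world"].round(3).tolist())
pickle.dump(d,open("cap0.pkl","wb"))
s=sense();print(s["time"],s["position"],s["orientation"],s["force"])
E
```

```text
scene [[429.9, 0.0, 284.3], [0.0, 429.9, 198.3], [0.0, 0.0, 1.0]] [[0.448, 0.513, -0.732, 1.568], [0.894, -0.256, 0.368, -0.529], [0.002, -0.82, -0.573, 0.902], [0.0, 0.0, 0.0, 1.0]]
side [[527.9, 0.0, 285.5], [0.0, 527.9, 211.6], [0.0, 0.0, 1.0]] [[0.967, -0.168, 0.19, 0.226], [-0.253, -0.589, 0.768, -1.163], [-0.017, -0.791, -0.612, 1.018], [0.0, 0.0, 0.0, 1.0]]
0.1 [ 0.20090137 -0.4847865   0.23087997] [[ 9.23843754e-01  3.82769732e-01 -2.23143183e-04]
 [ 3.82769773e-01 -9.23843327e-01  8.98943379e-04]
 [ 1.37938976e-04 -9.15895691e-04 -9.99999571e-01]] [ 0.07743981 -0.647813    0.31249912]
```

View pics/scene0.png

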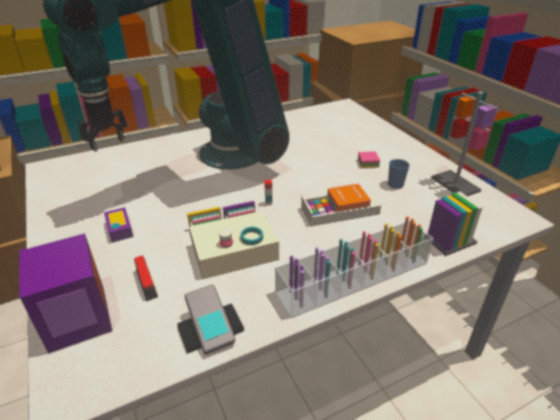

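View pics/side0.png

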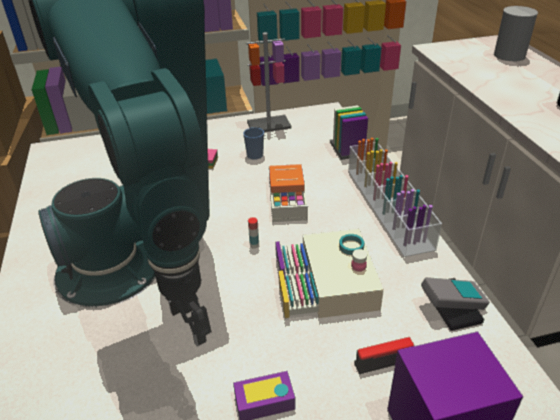

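The organiser is at the right (side view about 330,270), with the purple and yellow fronts near x=280 px. The hood is at (287,178) and the glue stick at (253,232). I'll mask these by colour next.

```bash
cat > h.py <<'E'
import numpy as np, cv2
def ray(c,uv,z):
    uv=np.atleast_2d(np.array(uv,float)); T=c["cam_to_world"]
    r=np.c_[uv,np.ones(len(uv))]@np.linalg.inv(c["mtx"]).T@T[:3,:3].T
    return T[:3,3]+r*((z-T[2,3])/r[:,2])[:,None]
def mask(c,lo,hi,box):
    m=cv2.inRange(cv2.cvtColor(c["color"],cv2.COLOR_RGB2HSV),lo,hi)
    o=np.zeros_like(m);x0,y0,x1,y1=box;o[y0:y1,x0:x1]=m[y0:y1,x0:x1];return o
def big(m):
    cs,_=cv2.findContours(m,cv2.RETR_EXTERNAL,cv2.CHAIN_APPROX_NONE);return max(cs,key=cv2.contourArea)
E
python3 - <<'E'
from h import *; import pickle
d=pickle.load(open("cap0.pkl","rb")); s=d["side"]; c=d["scene"]
x0,y0,x1,y1=235,155,400,325
cr=cv2.resize(s["color"][y0:y1,x0:x1],None,fx=3.4,fy=3.4,interpolation=cv2.INTER_CUBIC)
x2,y2,x3,y3=180,175,390,275
c2=cv2.resize(c["color"][y2:y3,x2:x3],None,fx=3.8,fy=3.8,interpolation=cv2.INTER_CUBIC)
cv2.imwrite("pics/cs.png",cr[:,:,::-1]);cv2.imwrite("pics/cc.png",c2[:,:,::-1])
for n,k,b in(("scene",c,(320,180,375,215)),("side",s,(260,155,315,205))):
    q=big(mask(k,(5,150,120),(16,255,255),b)); r=cv2.approxPolyDP(cv2.convexHull(q),3,True)[:,0]
    print(n,"hood",cv2.contourArea(q),r.tolist(),ray(k,r,.0705)[:,:2].round(3).tolist())
E
```

```text
scene hood 659.5 [[369, 200], [364, 205], [339, 208], [329, 189], [358, 185]] [[0.641, 0.256], [0.657, 0.224], [0.635, 0.141], [0.524, 0.171], [0.548, 0.276]]
side hood 631.0 [[300, 165], [303, 185], [271, 186], [270, 166]] [[0.63, 0.255], [0.607, 0.141], [0.51, 0.164], [0.533, 0.277]]
```

View pics/cs.png

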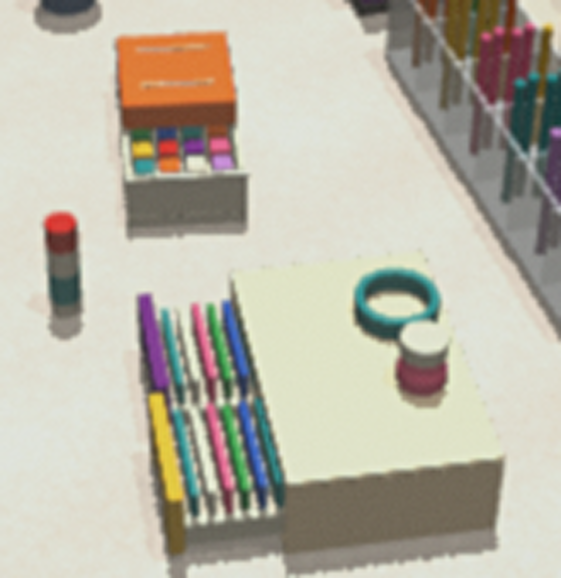

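View pics/cc.png

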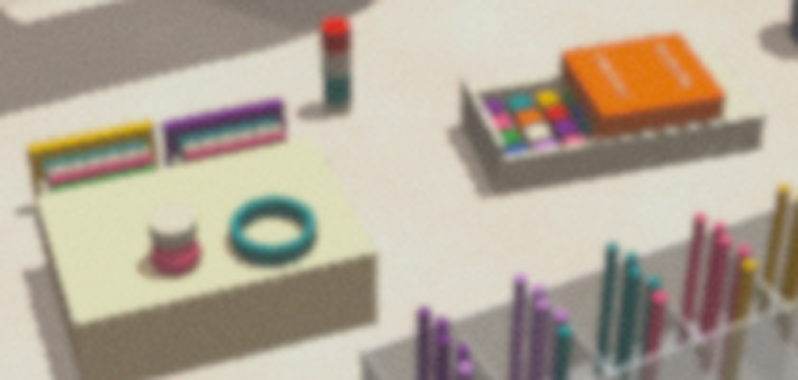

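Run:
```python
from h import *; import pickle
d=pickle.load(open("cap0.pkl","rb")); s=d["side"]; c=d["scene"]
S=lambda p:np.array(p)/3.4+[235,155]
C=lambda p:np.array(p)/3.8+[180,175]
f=lambda a:a[:,:2].round(3).tolist()
print("org side FL BL BR FR",f(ray(s,S([(232,272),(425,252),(502,457),(285,487)]),.076)))
print("org scene BR FR BL",f(ray(c,C([(75,322),(40,197),(377,255)]),.076)))
print("fronts side P l r,Y l r",f(ray(s,S([(139,296),(152,392),(150,397),(167,502)]),.068)))
print("fronts scene P l r,Y l r",f(ray(c,C([(283,99),(165,122),(155,122),(28,145)]),.068)))
print("glue",f(ray(s,S([(61,220)]),.095)),f(ray(c,C([(336,22)]),.095)))
print("tray -y end side",f(ray(s,S([(127,178),(245,175)]),.056)))
m=mask(s,(90,60,20),(125,255,140),(235,120,275,165))
print("cup",f(ray(s,[(254,132)],.095)),f(ray(c,[(399,164)],.095)))
```

```text
org side FL BL BR FR [[0.539, -0.098], [0.698, -0.116], [0.668, -0.347], [0.509, -0.333]]
org scene BR FR BL [[0.674, -0.342], [0.521, -0.323], [0.706, -0.111]]
fronts side P l r,Y l r [[0.461, -0.097], [0.444, -0.207], [0.441, -0.211], [0.427, -0.317]]
fronts scene P l r,Y l r [[0.472, -0.089], [0.458, -0.194], [0.454, -0.202], [0.437, -0.31]]
glue [[0.415, -0.017]] [[0.417, -0.012]]
tray -y end side [[0.492, 0.074], [0.593, 0.049]]
cup [[0.522, 0.472]] [[0.528, 0.469]]
```

The two views agree to about 1 cm. The organiser is turned about -7.2° and the tray about -11.4°. I'll turn the wrist to yaw 172.8° with the fingers shut, then move in front of the purple drawer.

Request:
arm_command --pt "0 0 0 -10" --pt "0 0 0 -10" --pt "0 0 0 -10" --pt "0 0 0 -10" --pt "0 0 0 -10" --pt "0 0 0 -10" --pt "0 0 0 -10" --pt "0 0 0 -10" --pt "0 0 0 -10" --pt "0 0 0 -10" --pt "0 0 0 -10" --pt "0 0 0 -10" --pt "0 0 0 -10" --pt "0 0 0 -10" --pt "0 0 0 -10" --claw 255 --newtons 40

```text
time: 1.98
position: [0.2009, -0.4849, 0.231]
orientation: [[-0.992, 0.125, -0.0], [0.125, 0.992, 0.001], [0.0, 0.001, -1.0]]
force: [0.0, 0.4, 0.2]
finger_gap: 0.0
finger_force: 0.0
```

Request:
arm_command --pt "-16 36 0 0" --pt "-16 37 0 0" --pt "-16 37 0 0" --pt "-16 37 0 0" --pt "-16 37 0 0" --pt "-16 37 0 0" --pt "-16 37 0 0" --pt "-16 37 0 0" --pt "-16 36 0 0" --pt "-16 36 0 0" --pt "0 0 20 0" --pt "0 0 25 0" --pt "0 0 25 0" --pt "0 0 25 0" --pt "0 0 0 0"

```text
time: 3.85
position: [0.4064, -0.1415, 0.1352]
orientation: [[-0.991, 0.13, -0.003], [0.13, 0.991, 0.002], [0.003, 0.001, -1.0]]
force: [0.5, -0.3, -0.0]
finger_gap: 0.0
finger_force: 0.0
```

Run:
```python
from workcell import *
import cv2,pickle
d={}
c=capture("wrist");d["wrist"]=c; s=sense(); pickle.dump((c,s),open("w1.pkl","wb"))
cv2.imwrite("pics/w1.png",c["color"][:,:,::-1])
print(c["mtx"].round(1).tolist(),c["cam_to_world"].round(3).tolist())
print(s["time"],s["position"],s["orientation"].round(3) if hasattr(s["orientation"],"round") else s["orientation"],s["force"],s["qpos"])
```

```text
[[325.2, 0.0, 281.8], [0.0, 325.2, 215.0], [0.0, 0.0, 1.0]] [[0.131, 0.944, 0.303, 0.33], [0.991, -0.125, -0.038, -0.132], [0.002, 0.306, -0.952, 0.279], [0.0, 0.0, 0.0, 1.0]]
3.9 [ 0.40709514 -0.14181529  0.13626725] [[-0.991  0.13  -0.001]
 [ 0.13   0.991  0.001]
 [ 0.001  0.001 -1.   ]] [-0.09317859 -0.26037501  0.20548798] [-3.00633227e+01  9.20917981e+00 -2.61396713e+01  5.47276034e+01
 -2.38524847e-05 -2.25677921e+01]
```

View pics/w1.png

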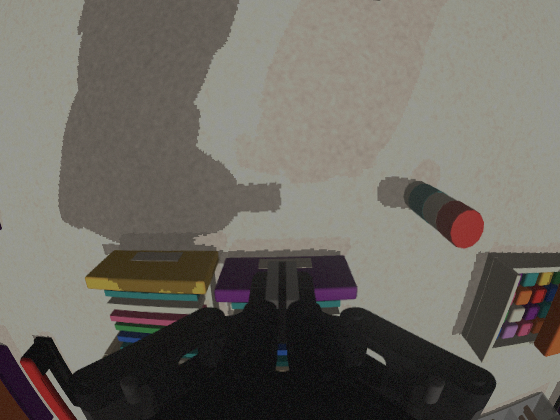

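The purple outer face is at rows 257–289, cols 215–356, and the yellow one is at cols 87–217. The fingers are centred near col 283, in front of purple. The glue stick at (440,210) is clear.

```bash
cat >> h.py <<'E'
def fray(c,uv,z):
    K=c["mtx"];T=c["cam_to_world"];d=(np.array(uv,float)-K[:2,2])/K[0,0]
    t=np.linalg.norm(d,axis=1,keepdims=True); r=np.c_[d/t*np.sin(t),np.cos(t)]@T[:3,:3].T
    return T[:3,3]+r*((z-T[2,3])/r[:,2])[:,None]
E
python3 - <<'E'
from h import *;import pickle
c,s=pickle.load(open("w1.pkl","rb"))
for n,lo,hi,b in(("P",(125,60,30),(160,255,255),(205,240,370,310)),("Y",(18,120,60),(32,255,255),(75,235,225,310))):
    q=cv2.convexHull(big(mask(c,lo,hi,b)));r=cv2.approxPolyDP(q,3,True)[:,0]
    print(n,[(p.tolist(),a[:2].round(3).tolist(),b2[:2].round(3).tolist()) for p,a,b2 in zip(r,fray(c,r,.068),fray(c,r,.008))])
print("glue",fray(c,[(463,227)],.095).round(3))
E
```

```text
P [([263, 269], [0.436, -0.159], [0.466, -0.167]), ([247, 302], [0.463, -0.176], [0.501, -0.189]), ([215, 300], [0.459, -0.201], [0.495, -0.22]), ([214, 291], [0.45, -0.2], [0.485, -0.219]), ([229, 258], [0.424, -0.182], [0.451, -0.197]), ([248, 259], [0.427, -0.169], [0.454, -0.179])]
Y [([85, 279], [0.432, -0.314], [0.461, -0.366]), ([115, 250], [0.408, -0.273], [0.431, -0.313]), ([217, 252], [0.419, -0.19], [0.444, -0.207]), ([204, 293], [0.452, -0.208], [0.486, -0.229]), ([90, 288], [0.441, -0.312], [0.472, -0.363])]
glue [[ 0.413 -0.02   0.095]]
```

Request:
arm_command --pt "0 0 20 0" --pt "0 0 25 0" --pt "0 0 25 0" --pt "0 0 20 0" --pt "0 0 2 0" --pt "-6 0 0 0" --pt "-6 0 0 0" --pt "-6 0 0 0" --pt "-5 0 0 0" --pt "-4 0 0 0" --pt "-4 0 0 0" --pt "-4 0 0 0" --pt "-4 0 0 0" --pt "-4 0 0 0" --pt "-4 0 0 0" --pt "-4 0 0 0"

```text
time: 5.9
position: [0.4581, -0.1486, 0.0442]
orientation: [[-0.991, 0.13, -0.0], [0.13, 0.991, 0.0], [0.0, 0.0, -1.0]]
force: [-2.2, 1.9, 0.7]
finger_gap: 0.0001
finger_force: 1.4
```

Request:
arm_command --pt "-4 0 0 0" --pt "-5 0 0 0" --pt "-5 0 0 0" --pt "-5 0 0 0" --pt "-5 0 0 0" --pt "-5 0 0 0" --pt "-4 0 0 0" --pt "-3 0 0 0" --pt "-2 0 0 0" --pt "-2 0 0 0"

```text
time: 7.15
position: [0.4978, -0.1539, 0.0443]
orientation: [[-0.991, 0.13, -0.0], [0.13, 0.991, 0.0], [0.0, 0.0, -1.0]]
force: [-3.1, 2.9, -0.1]
finger_gap: -0.0002
finger_force: 1.3
```

Request:
arm_command --pt "-2 0 0 0" --pt "-2 0 0 0" --pt "-2 0 0 0"

```text
time: 7.52
position: [0.5038, -0.1547, 0.0443]
orientation: [[-0.991, 0.13, 0.0], [0.13, 0.991, 0.0], [-0.0, 0.0, -1.0]]
force: [-2.4, 2.3, 0.5]
finger_gap: 0.0001
finger_force: 1.3
```

Request:
arm_command --pt "-2 0 0 0" --pt "-2 0 0 0" --pt "-1 0 0 0"

```text
time: 7.9
position: [0.5072, -0.1551, 0.0441]
orientation: [[-0.991, 0.131, -0.003], [0.131, 0.991, 0.0], [0.003, -0.0, -1.0]]
force: [-15.5, 2.7, 9.9]
finger_gap: 0.0
finger_force: 7.7
```

Request:
arm_command --pt "-1 0 0 0" --pt "-1 0 0 0"

```text
time: 8.15
position: [0.5072, -0.155, 0.0441]
orientation: [[-0.991, 0.131, -0.006], [0.131, 0.991, 0.0], [0.006, -0.001, -1.0]]
force: [-27.1, 2.9, 21.6]
finger_gap: 0.0003
finger_force: 13.7
```

Request:
arm_command --pt "-1 0 0 0" --pt "-1 0 0 0"

```text
time: 8.4
position: [0.5073, -0.1549, 0.0439]
orientation: [[-0.991, 0.131, -0.01], [0.131, 0.991, 0.0], [0.01, -0.001, -1.0]]
force: [-35.2, 3.1, 21.0]
finger_gap: -0.0003
finger_force: 17.7
```

Purple is against its stop: the force rises with no further travel. I'll back off and go to yellow.

Request:
arm_command --pt "4 0 0 0" --pt "15 0 0 0" --pt "30 0 0 0" --pt "35 0 0 0" --pt "20 0 0 0" --pt "0 -20 0 0" --pt "0 -35 0 0" --pt "0 -35 0 0" --pt "0 -25 0 0" --pt "0 0 0 0" --pt "-7 0 0 0" --pt "-7 0 0 0" --pt "-6 0 0 0" --pt "-4 0 0 0" --pt "-4 0 0 0" --pt "-4 0 0 0" --pt "-4 0 0 0" --pt "-4 0 0 0"

```text
time: 10.65
position: [0.4341, -0.2613, 0.0442]
orientation: [[-0.991, 0.13, -0.0], [0.13, 0.991, 0.0], [0.0, 0.0, -1.0]]
force: [-2.1, 1.9, -0.1]
finger_gap: 0.0
finger_force: 1.4
```

Request:
arm_command --pt "-4 0 0 0" --pt "-5 0 0 0" --pt "-5 0 0 0" --pt "-5 0 0 0" --pt "-5 0 0 0" --pt "-5 0 0 0" --pt "-5 0 0 0" --pt "-4 0 0 0" --pt "-4 0 0 0" --pt "-3 0 0 0" --pt "-2 0 0 0" --pt "-2 0 0 0"

```text
time: 12.15
position: [0.4828, -0.2679, 0.0443]
orientation: [[-0.991, 0.13, 0.0], [0.13, 0.991, -0.0], [-0.0, -0.0, -1.0]]
force: [-2.2, 2.8, 0.8]
finger_gap: 0.0004
finger_force: 1.3
```

Request:
arm_command --pt "-2 0 0 0" --pt "-2 0 0 0" --pt "-2 0 0 0"

```text
time: 12.52
position: [0.4888, -0.2687, 0.0443]
orientation: [[-0.991, 0.13, 0.0], [0.13, 0.991, -0.0], [-0.0, -0.0, -1.0]]
force: [-1.4, 2.1, 1.2]
finger_gap: -0.0001
finger_force: 1.3
```

Request:
arm_command --pt "-2 0 0 0" --pt "-1 0 0 0" --pt "-1 0 0 0"

```text
time: 12.9
position: [0.4927, -0.2692, 0.0443]
orientation: [[-0.991, 0.13, 0.0], [0.13, 0.991, -0.0], [-0.0, -0.0, -1.0]]
force: [-1.6, 2.6, 1.2]
finger_gap: -0.0002
finger_force: 1.3
```

Request:
arm_command --pt "-1 0 0 0" --pt "-1 0 0 0"

```text
time: 13.15
position: [0.4946, -0.2695, 0.0443]
orientation: [[-0.991, 0.13, -0.0], [0.13, 0.991, 0.0], [0.0, 0.0, -1.0]]
force: [-2.7, 2.7, 0.5]
finger_gap: 0.0001
finger_force: 1.7
```

Request:
arm_command --pt "-1 0 0 0" --pt "-1 0 0 0"

```text
time: 13.4
position: [0.4948, -0.2694, 0.0442]
orientation: [[-0.991, 0.131, -0.004], [0.131, 0.991, 0.0], [0.004, -0.0, -1.0]]
force: [-17.7, 2.5, 13.1]
finger_gap: 0.0005
finger_force: 9.4
```

Request:
arm_command --pt "-1 0 0 0" --pt "0 0 0 0"

```text
time: 13.65
position: [0.4947, -0.2694, 0.0442]
orientation: [[-0.991, 0.131, -0.005], [0.131, 0.991, 0.0], [0.005, -0.001, -1.0]]
force: [-21.2, 2.5, 14.4]
finger_gap: 0.0
finger_force: 10.8
```

Yellow is shut too. I'll back off, lift, turn square to the tray and go beyond the hood's end.

Request:
arm_command --pt "4 0 0 0" --pt "20 0 0 0" --pt "36 0 0 0" --pt "0 0 -35 0" --pt "0 0 -40 0" --pt "0 0 -40 0" --pt "0 0 -25 0" --pt "0 0 0 -9.6" --pt "0 0 0 -9.6" --pt "0 0 0 -9.6" --pt "0 0 0 -9.6" --pt "0 0 0 -9.6" --pt "0 0 0 -9.6" --pt "0 0 0 -9.6" --pt "0 0 0 -9.6" --pt "0 0 0 -9.6" --pt "0 0 0 0"

```text
time: 15.78
position: [0.4385, -0.2624, 0.1845]
orientation: [[-0.193, -0.981, 0.001], [-0.981, 0.193, -0.001], [0.001, -0.001, -1.0]]
force: [1.0, 0.8, -0.7]
finger_gap: -0.0
finger_force: 0.0
```

Request:
arm_command --pt "-31 -2 0 0" --pt "-46 -3 0 0" --pt "-46 -3 0 0" --pt "-46 -3 0 0" --pt "-46 -3 0 0" --pt "-46 -3 0 0" --pt "-46 -3 0 0" --pt "-46 -3 0 0" --pt "-46 -3 0 0" --pt "-46 -3 0 0" --pt "-46 -3 0 0" --pt "-46 -3 0 0" --pt "-40 -2 0 0" --pt "-24 0 0 0" --pt "0 0 0 0"

```text
time: 17.65
position: [0.5902, 0.322, 0.1837]
orientation: [[-0.194, -0.981, 0.0], [-0.981, 0.194, 0.0], [-0.0, -0.0, -1.0]]
force: [-0.3, -0.6, -0.2]
finger_gap: -0.0001
finger_force: 0.0
```

Run:
```python
from workcell import *
from h import *;import pickle
c=capture("wrist"); s=sense(); pickle.dump((c,s),open("w2.pkl","wb"))
cv2.imwrite("pics/w2.png",c["color"][:,:,::-1])
print(s["time"],s["position"],s["orientation"])
q=cv2.convexHull(big(mask(c,(3,130,80),(18,255,255),(0,0,560,420))));r=cv2.approxPolyDP(q,4,True)[:,0]
print([(p.tolist(),a[:2].round(3).tolist()) for p,a in zip(r,fray(c,r,.0705))])
```

```text
17.7 [0.59009431 0.32094577 0.18395096] [[-1.94514408e-01 -9.80899661e-01  2.65277876e-05]
 [-9.80899652e-01  1.94514403e-01 -1.41628665e-04]
 [ 1.33763473e-04 -5.35699136e-05 -9.99999990e-01]]
[([343, 10], [0.513, 0.169]), ([344, 150], [0.533, 0.282]), ([215, 152], [0.635, 0.263]), ([212, 12], [0.614, 0.15]), ([297, 3], [0.547, 0.158])]
```

View pics/w2.png

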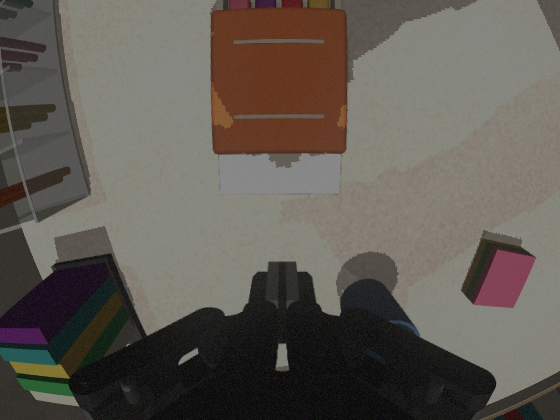

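The hood's end edge runs (215,152)–(344,150), with its centre at (0.584, 0.272). The gap to the fingers is about 38 mm along +tool x, and the cup and book stand are clear.

Request:
arm_command --pt "0 0 25 0" --pt "0 -1 35 0" --pt "0 -1 35 0" --pt "0 -1 25 0" --pt "0 0 12 0" --pt "0 0 0 0" --pt "7 0 0 0" --pt "7 0 0 0" --pt "7 0 0 0" --pt "5 0 0 0" --pt "4 0 0 0" --pt "4 0 0 0" --pt "4 0 0 0" --pt "4 0 0 0" --pt "4 0 0 0" --pt "4 0 0 0"

```text
time: 19.7
position: [0.5833, 0.2708, 0.0523]
orientation: [[-0.192, -0.981, 0.0], [-0.981, 0.192, 0.0], [-0.0, -0.0, -1.0]]
force: [0.5, 2.5, -0.5]
finger_gap: 0.0002
finger_force: 1.1
```

Request:
arm_command --pt "4 0 0 0" --pt "5 0 0 0" --pt "5 0 0 0" --pt "5 0 0 0" --pt "5 0 0 0" --pt "5 0 0 0" --pt "5 0 0 0" --pt "5 0 0 0" --pt "4 0 0 0" --pt "3 0 0 0" --pt "2 0 0 0" --pt "2 0 0 0"

```text
time: 21.2
position: [0.5737, 0.2218, 0.0523]
orientation: [[-0.192, -0.981, 0.0], [-0.981, 0.192, 0.0], [-0.0, -0.0, -1.0]]
force: [2.1, 1.4, -0.1]
finger_gap: -0.0001
finger_force: 1.1
```

Request:
arm_command --pt "2 0 0 0" --pt "2 0 0 0" --pt "2 0 0 0"

```text
time: 21.58
position: [0.5726, 0.2159, 0.0523]
orientation: [[-0.192, -0.981, 0.0], [-0.981, 0.192, 0.0], [-0.0, -0.0, -1.0]]
force: [1.9, 2.3, 0.2]
finger_gap: 0.0
finger_force: 1.1
```

Request:
arm_command --pt "2 0 0 0" --pt "2 0 0 0"

```text
time: 21.82
position: [0.5718, 0.212, 0.0523]
orientation: [[-0.192, -0.981, 0.0], [-0.981, 0.192, 0.0], [-0.0, -0.0, -1.0]]
force: [2.1, 1.6, 1.3]
finger_gap: -0.0002
finger_force: 1.1
```

Request:
arm_command --pt "2 0 0 0" --pt "2 0 0 0"

```text
time: 22.08
position: [0.571, 0.208, 0.0523]
orientation: [[-0.192, -0.981, 0.0], [-0.981, 0.192, 0.0], [-0.0, -0.0, -1.0]]
force: [2.8, 1.4, 0.6]
finger_gap: -0.0
finger_force: 1.1
```

Request:
arm_command --pt "2 0 0 0" --pt "2 0 0 0"

```text
time: 22.32
position: [0.5702, 0.2041, 0.0523]
orientation: [[-0.192, -0.981, -0.0], [-0.981, 0.192, -0.0], [0.0, 0.0, -1.0]]
force: [2.1, 2.0, 0.7]
finger_gap: 0.0001
finger_force: 1.1
```

Request:
arm_command --pt "1 0 0 0" --pt "1 0 0 0" --pt "1 0 0 0"

```text
time: 22.7
position: [0.5697, 0.2013, 0.0523]
orientation: [[-0.192, -0.981, 0.0], [-0.981, 0.192, 0.0], [-0.0, -0.0, -1.0]]
force: [2.3, 2.3, 1.1]
finger_gap: 0.0003
finger_force: 2.1
```

Request:
arm_command --pt "1 0 0 0" --pt "1 0 0 0" --pt "1 0 0 0"

```text
time: 23.08
position: [0.5697, 0.2011, 0.0524]
orientation: [[-0.191, -0.982, 0.001], [-0.982, 0.191, 0.006], [-0.006, 0.0, -1.0]]
force: [5.8, 26.7, -4.9]
finger_gap: 0.0001
finger_force: 13.2
```

The hood is against its stop. I'll back off, lift clear and check.

Request:
arm_command --pt "-3 0 0 0" --pt "-20 0 0 0" --pt "-30 0 0 0" --pt "0 0 -25 0" --pt "0 0 -40 0" --pt "0 0 -40 0" --pt "0 0 -40 0" --pt "0 0 -20 0" --pt "0 0 0 0" --pt "0 0 0 0"

```text
time: 24.32
position: [0.5789, 0.2507, 0.2161]
orientation: [[-0.192, -0.981, -0.002], [-0.981, 0.192, -0.001], [0.001, 0.001, -1.0]]
force: [-0.5, -0.4, 0.0]
finger_gap: 0.0002
finger_force: 0.0
```

Run:
```python
from workcell import *
import cv2,numpy as np
a=capture("scene")["color"][140:300,80:430];b=capture("side")["color"][110:420,200:420]
a=cv2.resize(a,None,fx=1.2,fy=1.2,interpolation=cv2.INTER_CUBIC);b=cv2.resize(b,None,fx=1.7,fy=1.7,interpolation=cv2.INTER_CUBIC)
o=np.zeros((b.shape[0],a.shape[1]+b.shape[1],3),np.uint8);o[:a.shape[0],:a.shape[1]]=a;o[:,a.shape[1]:]=b
print(o.shape);cv2.imwrite("pics/end.png",o[:,:,::-1])
```

```text
(527, 794, 3)
```

View pics/end.png

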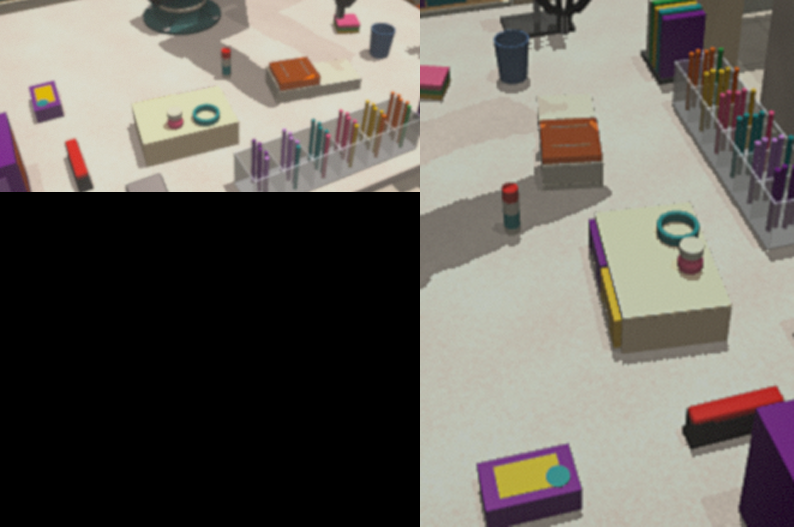

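Both drawer fronts sit flush along the organiser (side crop, about 600,280). The hood covers the well (570,145), and all the goods are where they stood.

```bash
python3 -c "
from workcell import *
print(finish_job())"
```

```text
the job is handed in; nothing more can be done
None
```

The purple drawer, then the yellow drawer, then the orange hood were each pushed gently against their stops; the job was handed in at about 24 s with the arm clear and, in the final pictures, none of the goods visibly moved.

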